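# Nest the beakers on the draining rack

## Robot

A 7-joint arm with a two-finger parallel gripper is mounted at the origin on a cart in front of the work surface, level with it; the furniture and walls round the work are solid. World frame = base frame: x ahead of the robot, y to its left, z up, the work surface at z = 0. Lengths are in m, angles in degrees, forces in N, time in s.
With the tool pointing down it reaches from about 0.425 to 0.875 m from the base axis. Payload 4.7 kg.
Tool frame: the origin (TCP) lies on the centre line of the jaws, within the pads' length; the fingertips stand 19 mm ahead of it and the grasp point (between the pads) is the TCP; z points along the fingers, y is the line along which they close (so a half turn about z gives the same grasp; the last joint's range is limited). The gripper opens to 87 mm and grips with 3 to 60 N. Pads are 19 mm wide; open, the fingers measure 117 mm over their backs; the gripper's body (75 mm by 190 mm) begins 51 mm behind the grasp point.
Start: joints at [-69.838, 18.392, -4.016, 83.108, 1.295, 78.541, -3.26], TCP at [0.215, 0.613, 0.218] pointing down, gripper open.
Joint ranges: [-163.93, 163.93], [-17.29, 119.83], [-79.2, 71.16], [3.27, 140.29], [-89.18, 269.18], [5.43, 117.66], [-154.24, 154.24]. Speed limits (degrees/s): [147.25, 147.25, 180, 180, 180, 180, 180].

## Interface

Orientations are given as [roll, pitch, yaw] about the fixed x, y, z axes, in that order (R = Rz(yaw) Ry(pitch) Rx(roll)).
In Python, from cell import env, imaging gives the robot as it stands.
- The arm moves only by the shell command python3 -m crank 'ROWS' [OPENING] [FORCE]. ROWS is JSON, a list of rows, each an object of numbers: "x", "y", "z": the shift along the tool's x, y, z in m; "turn": the turn about the tool's z in rad. In form: [{"x": .., "y": .., "z": .., "turn": ..}, ...]. A call has 1 to 12 rows; each row is the pose to reach, as a shift and turn from the pose commanded when the call began, along the tool's axes at that moment; what a row does not reach only later rows make up. A row lasts 1/8 s, in which the tool goes at most 62.5 mm and 10.7 degrees, less where a joint would pass 70% of its speed; a pose out of reach is approached as far as the arm can. A call with a gripper value outside its range is refused whole. OPENING is the finger opening in m, from 0 to 0.087, set as the call begins (- or left out, the last holds). The fingers move at their own pace and stop on an object; FORCE is the grip in N (left out, the last holds). Time passes only in rows, so rows that repeat a pose let the fingers close. It gives the time, the measured TCP pose, the force, the opening and the grip force at its end, in the units of the state.
- env.get_obs(): the state, without advancing time (a new reading comes with each control period).
- imaging.read_camera(name): name is "scene" or "side" or "wrist"; returns the picture (384x512x3 uint8, red, green, blue); there is no depth.
- imaging.get_calibration(name): a dict with "camera_matrix" (3x3 intrinsics, pixels), "position" and "attitude" of the camera in the world. Camera axes: x right, y up, looking along -z (the intrinsics and any distortion apply to the point x, -y, -z); pixel columns grow to the right and rows downward; lengths in m; the calibration is good to about 2 mm. A picture is of the moment at which its call begins: read the wrist's pose just before it. get_calibration takes no time and is no camera call; for the wrist camera it gives the pose at the moment of the call.
- env.sign_off(): hands the job in; it is judged then, once.
The state is a dict: "time_s": time; "qpos": joint angles; "joint_velocities": joint speeds; "effort": joint torques, N m; "tool_pos": TCP position; "tool_rot": TCP orientation; "force": force on the tool from outside, world axes, zero at the start; "wrist_torque": the same for the moment, N m; "grip_width": finger opening in m; "grasp_force": force on a finger pad.
Only numpy, scipy, OpenCV 4.12 (cv2) and the standard library are available. Lean on these libraries where they do the work, as an engineer would, in place of code of your own. Each camera call takes 0.05 s, during which the arm holds its last target. There are 200 camera calls.

## Task

Lay the loose metal beaker on the two rods of the draining rack, behind the other two and the same way round, and let go of it before it enters the next one. Then push the row along the rods until all three beakers are nested fully home and the stack stands against the end plate. Leave the other two on the rack and do not disturb the things around.

Things in the scene. Friction and masses are not known exactly. Their poses are not given: they have to be found in the camera images.
- rack: Low steel draining rack, fixed. Origin on the table under its middle, z up. On a 130 x 370 mm drip tray (edges 12 mm high) two 8 mm rods, tops 24 mm above the table, centres at x = -12 and +12 mm, run along y from -188 to +167 mm. Upright end plate at the +y end, 74 mm wide, top 79 mm up, face at y = +167 mm; the -y end is open. Beakers lie lengthwise on both rods, mouth to +y.
- beaker_end: Metal tapered beaker, 72 mm long, outside 36 mm wide at the base (bevelled to 20 over 10 mm), 60 mm at the mouth, wall 2, solid floor 26 mm, 70 g. Origin: centre of the base's outside; z from base to mouth. Lies on the rods nearest the end plate, mouth to it, axis rising 13 degrees to the mouth, origin 36 mm up. Fully home in one another, two beakers' origins are 26 mm apart.
- beaker_mid: Second beaker, same shape and frame, lying on the rods behind beaker_end (nearer the open end), mouth towards it, a gap between them. A beaker pushed at its base along the rods takes the bevelled base of the next one into its mouth by itself; a steady push of about 12 N brings the row home.
- beaker_loose: Third beaker, same shape and frame, 56 to 91 g, lying on the table between robot and rack; its axis (z, to the mouth) points left (+y) or up to 60 degrees either side of that, and rises 10 degrees to the mouth. Origin 16 mm above the table.
- beaker_end_mouth (a point): centre of the mouth of beaker_end, 72 mm from its origin
- beaker_mid_mouth (a point): centre of the mouth of beaker_mid, 72 mm from its origin
- beaker_loose_mouth (a point): centre of the mouth of beaker_loose, 72 mm from its origin
- gallipot: bystander: small open steel bowl, 79 mm wide, 40 mm high; origin under its middle
- strip_box: bystander: small carton 60 x 88 x 30 mm; origin under its middle
- gauze_jar: bystander: glass jar with steel lid, 85 mm wide, 116 mm high; origin under its middle
- marker: bystander: marker pen lying down, 130 mm long; origin under its middle
There are look-alikes about, which are no part of the job. Leave any purple or red look-alike of the beaker_end alone.

How it is judged (in metres and radians):
On the way:
1. the loose beaker lies on the rods behind the other two, mouth towards the end plate, let go and not yet in the next one (contact force between the fingers and beaker_loose below 0.1 N and linear speed of beaker_loose below 0.03 m/s and x of beaker_loose in the frame of rack between -0.01 and 0.01 m and z of beaker_loose in the frame of rack between 0.029 and 0.042 m and angle between the z axis of beaker_loose and the y axis of rack, either way round below 0.35 rad and z of beaker_loose_mouth in the frame of beaker_mid below 0.01 m and z of beaker_loose_mouth in the frame of beaker_loose above 0 m and distance between beaker_loose_mouth and beaker_mid below 0.12 m), for 0.2 s.
At the end, for the whole second after the job is handed in: All beakers lie on the rods within 12 mm of the middle line, nested: neighbouring origins under 33 mm apart (26 when home), axes within 0.15 rad; beaker_end foremost, its mouth's centre within 17 mm of the end plate (3 to 7 when touching), then beaker_mid, then beaker_loose; all at rest, free (distance between beaker_loose and beaker_mid below 0.033 m and distance between beaker_mid and beaker_end below 0.033 m and z of beaker_loose in the frame of beaker_mid below -0.015 m and z of beaker_mid in the frame of beaker_end below -0.015 m and angle between the z axis of beaker_loose and the z axis of beaker_mid, either way round below 0.15 rad and angle between the z axis of beaker_mid and the z axis of beaker_end, either way round below 0.15 rad and angle between the z axis of beaker_end and the y axis of rack, either way round below 0.4 rad and x of beaker_end in the frame of rack between -0.012 and 0.012 m and x of beaker_loose in the frame of rack between -0.012 and 0.012 m and z of beaker_loose in the frame of rack between 0.028 and 0.055 m and y of beaker_end_mouth in the frame of rack above 0.15 m and linear speed of each of beaker_loose, beaker_mid, beaker_end below 0.02 m/s).
It fails at once if beaker_end or beaker_mid lifted off the rack (height (world z) of any of beaker_end, beaker_mid above 0.08 m or height (world z) of any of beaker_end, beaker_mid below 0.022 m).
It fails at once if a bystander pushed away by more than 30 mm (distance of any of gallipot, strip_box, gauze_jar, marker from where it was at the start of the episode above 0.03 m).
It also fails if it takes over 58 s, if anything falls off the work surface, if the arm or the gripper's body presses on something with over 40 N, if the wrist force passes 120 N, or if a joint passes its speed limit or range.

## Working session

There is one attempt and no reset: what is moved stays moved. The work goes in short steps, Python scripts to look and compute and a shell command to move; the robot and the scene stay as the last step left them, time stands still between calls to the robot, and variables do not carry over. Pictures are saved under pics/ and viewed, at most 10 in all, crops included, and the job is handed in when it is done.

```bash
ls; mkdir -p pics; cat > h.py <<'E'
import numpy as np, cv2
from cell import env, imaging
from scipy.spatial.transform import Rotation as R
def rot(a):
    a=np.array(a,float)
    if a.shape==(3,3): return a
    if a.shape==(3,): return R.from_euler('xyz',a,degrees=True).as_matrix()
    return R.from_quat(a).as_matrix()
def proj(c,P):
    K=np.array(c['camera_matrix']);p=(np.atleast_2d(P)-c['position'])@rot(c['attitude'])
    q=np.c_[p[:,0],-p[:,1],-p[:,2]]@K.T
    return q[:,:2]/q[:,2:]
def ray(c,uv,z):
    K=np.array(c['camera_matrix']);d=np.linalg.inv(K)@[uv[0],uv[1],1]
    d=rot(c['attitude'])@[d[0],-d[1],-d[2]];o=np.array(c['position'])
    return o+d*(z-o[2])/d[2]
E
python3 - <<'E'
from h import *
for n in ['scene','side','wrist']:
    im=imaging.read_camera(n); cv2.imwrite(f'pics/{n}0.png',im[:,:,::-1]); print(n,imaging.get_calibration(n))
print(env.get_obs())
a=[cv2.imread(f'pics/{n}0.png') for n in ['scene','side']]
cv2.imwrite('pics/s0b.png',cv2.resize(a[0],(800,600)));cv2.imwrite('pics/d0b.png',cv2.resize(a[1],(800,600)))
E
```

```text
pics
scene {'camera_matrix': array([[428.17709543,   0.        , 256.36846208],
       [  0.        , 428.17709543, 187.5834066 ],
       [  0.        ,   0.        ,   1.        ]]), 'position': array([ 0.08741899, -0.85586722,  0.92313186]), 'attitude': array([ 49.43661349,  -0.19113848, -32.00593278])}
side {'camera_matrix': array([[398.51869041,   0.        , 255.75080048],
       [  0.        , 398.51869041, 191.3743976 ],
       [  0.        ,   0.        ,   1.        ]]), 'position': array([ 0.25650518, -0.77979707,  0.84733421]), 'attitude': array([ 47.63427851,   0.81736231, -23.65014425])}
wrist {'camera_matrix': array([[276.84322612,   0.        , 258.45408199],
       [  0.        , 276.84322612, 191.03071068],
       [  0.        ,   0.        ,   1.        ]]), 'position': array([0.15039813, 0.6353596 , 0.38383778]), 'attitude': array([-1.44742783e+01,  1.07750543e-02,  7.05792363e+01])}
{'time_s': 0.15, 'qpos': array([-69.83716351,  18.42919811,  -4.01648215,  83.15688858,
         1.29450527,  78.54314042,  -3.26003447]), 'joint_velocities': array([ 0.04982813, -0.12121766,  0.03570431, -0.27045671, -0.01453877,
       -0.03922844,  0.05135814]), 'effort': array([ 1.64428452e-04, -4.91793251e+01, -4.04163999e-01, -3.12875104e+01,
       -6.39068079e-02,  4.04807646e-02,  1.19298902e-04]), 'tool_pos': array([0.215315  , 0.61285279, 0.21713126]), 'tool_rot': array([-1.79915967e+02,  4.30935922e-03,  1.60647286e+02]), 'force': array([-0.93878746,  0.32939377,  0.53278165]), 'wrist_torque': array([ 0.04556035, -0.03043532, -0.0275791 ]), 'grasp_force': 0.0, 'grip_width': 0.08678479565450906}
```

View pics/s0b.png

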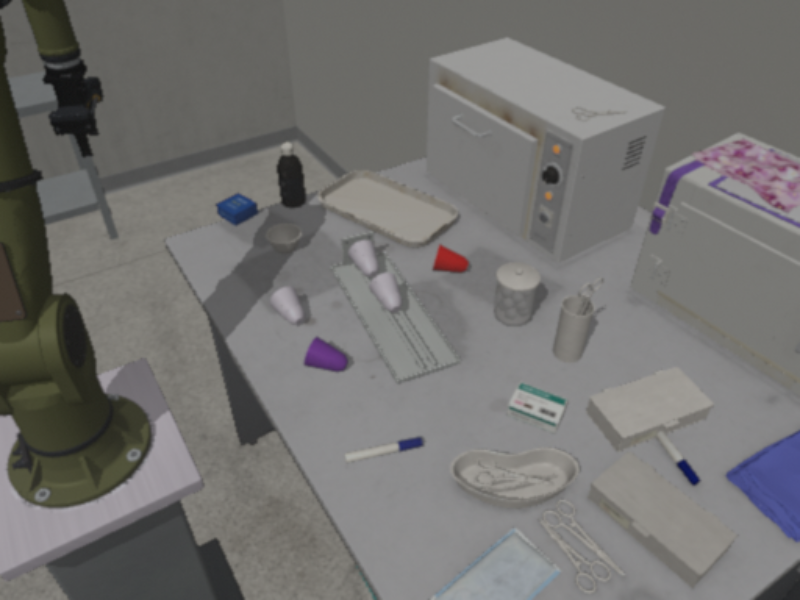

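View pics/d0b.png

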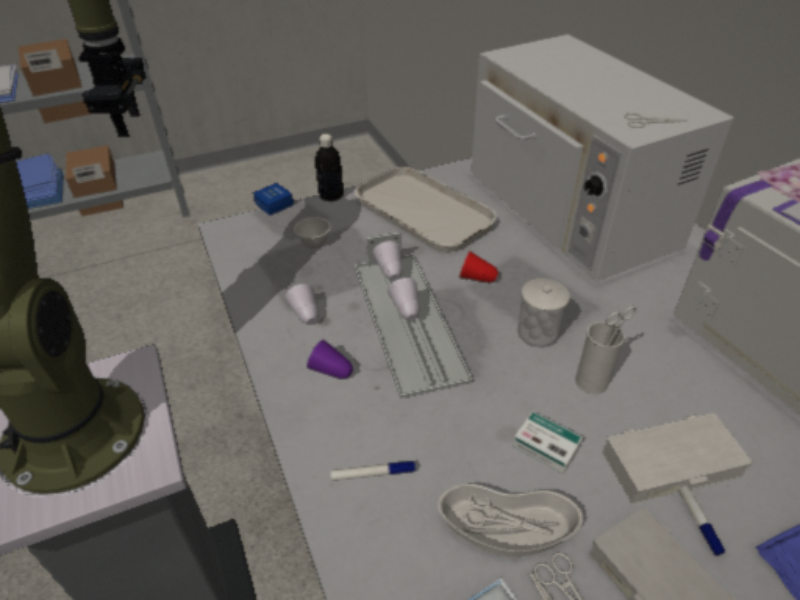

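The loose candidates are silver at (290,305), purple at (325,355) and red at (450,260), in the scene picture as viewed. The silver one is meant: it is metal like the two on the rack and lies between robot and rack. Purple and red are excluded. I'll confirm in an enlarged crop.

```bash
python3 - <<'E'
from h import *
a=cv2.imread('pics/scene0.png')[145:250,165:305]
cv2.imwrite('pics/s0c.png',cv2.resize(a,(784,588),interpolation=cv2.INTER_CUBIC))
c=imaging.get_calibration('scene');d=imaging.get_calibration('side')
s=.64
for nm,u,v,z in [('looseb_s',(298,320),0,.02),('loosem',(285,300),0,.02)]:
    print(nm,ray(c,(u[0]*s,u[1]*s),z))
E
```

```text
looseb_s [0.43297192 0.07476985 0.02      ]
loosem [0.4362982  0.14354163 0.02      ]
```

View pics/s0c.png

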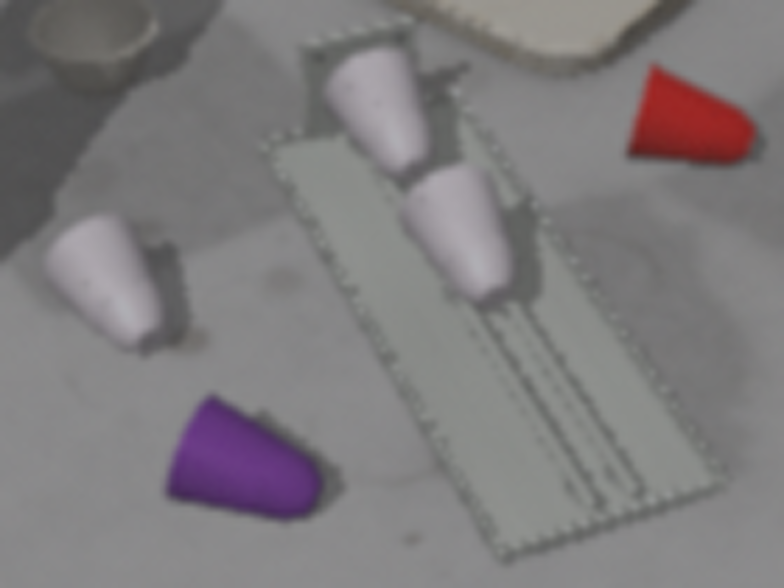

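The crop shows the silver loose beaker, mouth at (80,240) and base at (145,340). The rack's front corners are at (503,555) and (722,487), and the rack beakers' bases are at (405,165) and (490,295). Next I fit silhouettes for the poses.

```bash
cat >> h.py <<'E'
from scipy.optimize import minimize
from scipy.optimize import least_squares
t=np.linspace(0,2*np.pi,24,endpoint=False)
MOD=np.vstack([np.c_[r*np.cos(t),r*np.sin(t),0*t+z] for z,r in [(0,.010),(.010,.018+.012*10/72),(.072,.030)]])
def bk(x,y,yaw,z0,rise):  # axis heading yaw(deg)
    a,b=np.radians([yaw,rise]); ax=np.array([np.cos(b)*np.cos(a),np.cos(b)*np.sin(a),np.sin(b)])
    h=np.array([-np.sin(a),np.cos(a),0]);
    return np.array([x,y,z0])+MOD@np.array([h,np.cross(ax,h),ax])
S=4
def hullmask(c,P,shape):
    m=np.zeros((shape[0]*S,shape[1]*S),np.uint8)
    q=np.round((proj(c,P)+.5)*S).astype(np.int32); cv2.fillConvexPoly(m,cv2.convexHull(q),1); return m
def fit(views,p0,z0,rise):
    def f(p):
        L=0
        for c,m in views:
            h=hullmask(c,bk(*p,z0,rise),m.shape[:2]); M=cv2.resize(m,None,fx=S,fy=S,interpolation=cv2.INTER_NEAREST)
            L-=(h&M).sum()/(h|M).sum()
        return L
    s=np.array([[0,0,0],[.01,0,0],[0,.01,0],[0,0,12]])
    r=minimize(f,p0,method='Nelder-Mead',options=dict(initial_simplex=np.array(p0)+s,xatol=1e-4,fatol=1e-4)); return r.x,-r.fun/len(views)
def comp(im,uv):
    im=im.astype(int); m=((im[:,:,0]-im[:,:,1]>=4)&(im.sum(2)>300)&(abs(im[:,:,0]-im[:,:,2])<25)).astype(np.uint8)
    m=cv2.morphologyEx(m,cv2.MORPH_OPEN,np.ones((2,2),np.uint8))
    n,l=cv2.connectedComponents(m,connectivity=4); return (l==l[int(uv[1]),int(uv[0])]).astype(np.uint8)
E
python3 - <<'E'
from h import *
c=imaging.get_calibration('scene');d=imaging.get_calibration('side')
A=cv2.imread('pics/scene0.png')[:,:,::-1];B=cv2.imread('pics/side0.png')[:,:,::-1]
# rack tray top-edge corners scene
cr=np.array([[268,150],[503,555],[722,487]])/5.6+[165,145]-.4
W=np.array([ray(c,u,.012) for u in cr]);print(W)
f=W[1]-W[0];print('len/yaw L side',np.linalg.norm(f[:2]),np.degrees(np.arctan2(-f[1],-f[0])),'width',np.linalg.norm(W[2]-W[1]))
# side corners
cd=np.array([[357,265],[402,394],[471,379]])*.64; W2=np.array([ray(d,u,.012) for u in cd]);print(W2)
o=[]
for n,u,v,z0,ri in [('loose',(290,305),(302,305),.016,10),('mid',(385,292),(404,298),.036,13),('end',(362,255),(386,258),.036,13)]:
    V=[(c,comp(A,np.array(u)*.64)),(d,comp(B,np.array(v)*.64))]
    P=ray(c,np.array(u)*.64,.03)
    print(n,[int(m.sum()) for _,m in V],*fit(V,[P[0],P[1]-.03,90],z0,ri), [fit([w],[P[0],P[1]-.03,90],z0,ri) for w in V])
E
```

```text
[[ 0.57159367  0.19655369  0.012     ]
 [ 0.51964408 -0.15963209  0.012     ]
 [ 0.64170141 -0.17970017  0.012     ]]
len/yaw L side 0.3599542604737543 81.70193598689055 width 0.12369607576376328
[[ 0.57377116  0.1997056   0.012     ]
 [ 0.5203163  -0.15784692  0.012     ]
 [ 0.64324314 -0.17693887  0.012     ]]
loose [296, 357] [4.32293557e-01 7.49742297e-02 9.14316741e+01] 0.803928041273399 [(array([4.34538321e-01, 7.52298894e-02, 9.21444143e+01]), np.float64(0.7656856403622251)), (array([4.31600110e-01, 7.73519635e-02, 9.17026276e+01]), np.float64(0.850858692377222))]
mid [289, 361] [ 6.04597379e-01 -1.55681361e-02  8.22689431e+01] 0.7962780358267336 [(array([ 6.05478206e-01, -1.45550114e-02,  8.10429958e+01]), np.float64(0.7543230016313214)), (array([ 6.04002770e-01, -1.67072594e-02,  8.20378871e+01]), np.float64(0.8446459918080749))]
end [256, 306] [ 0.62239028  0.10546159 82.33368867] 0.788834171472562 [(array([ 0.62043017,  0.10480668, 77.85616105]), np.float64(0.7529433406916851)), (array([ 0.61982392,  0.10781349, 80.35822077]), np.float64(0.8292641573414716))]
```

```bash
python3 -m crank '[{"x":-0.02,"y":-0.02,"turn":0.06},{"x":-0.06,"y":-0.06,"turn":0.18},{"x":-0.1,"y":-0.105,"turn":0.3},{"x":-0.14,"y":-0.15,"turn":0.45},{"x":-0.18,"y":-0.195,"turn":0.6},{"x":-0.22,"y":-0.24,"turn":0.75},{"x":-0.26,"y":-0.285,"turn":0.9},{"x":-0.3,"y":-0.33,"turn":1.03},{"x":-0.34,"y":-0.37,"turn":1.13},{"x":-0.365,"y":-0.4,"turn":1.19},{"x":-0.374,"y":-0.407,"turn":1.206},{"x":-0.374,"y":-0.407,"turn":1.206}]' 0.087
python3 - <<'E'
from h import *
c=imaging.get_calibration('wrist'); im=imaging.read_camera('wrist'); cv2.imwrite('pics/w1.png',im[:,:,::-1])
o=env.get_obs();print(o['time_s'],o['tool_pos'],o['tool_rot'],o['force'])
P=np.array([.433,.106,.03]);u=proj(c,P)[0];print(u)
n=comp(im,u);print(n.sum())
print(fit([(c,n)],[.433,.075,91],.016,10))
cv2.polylines(im:=im.copy(),[np.round(cv2.convexHull(proj(c,bk(.4325,.075,91.5,.016,10)).astype(np.float32))).astype(int)],True,(255,0,0),1)
cv2.imwrite('pics/w1o.png',im[:,:,::-1])
E
```

```text
0.2 [0.21535639 0.61291241 0.21726036] [-1.79930465e+02  5.80191148e-03  1.60645822e+02] [ 0.44667609  0.60843621 -0.25112453]
[ 10.97703724 398.70152133]invalid input
Traceback (most recent call last):
  File "h.py", line 41, in comp
    n,l=cv2.connectedComponents(m,connectivity=4); return (l==l[int(uv[1]),int(uv[0])]).astype(np.uint8)
                                                              ~^^^^^^^^^^^^^^^^^^^^^^^
IndexError: index 398 is out of bounds for axis 0 with size 384
```

The call was refused, so I'll give all four keys in every row.

```bash
python3 -m crank '[{"x":-0.02,"y":-0.02,"z":0,"turn":0.06},{"x":-0.06,"y":-0.06,"z":0,"turn":0.18},{"x":-0.1,"y":-0.105,"z":0,"turn":0.3},{"x":-0.14,"y":-0.15,"z":0,"turn":0.45},{"x":-0.18,"y":-0.195,"z":0,"turn":0.6},{"x":-0.22,"y":-0.24,"z":0,"turn":0.75},{"x":-0.26,"y":-0.285,"z":0,"turn":0.9},{"x":-0.3,"y":-0.33,"z":0,"turn":1.03},{"x":-0.34,"y":-0.37,"z":0,"turn":1.13},{"x":-0.365,"y":-0.4,"z":0,"turn":1.19},{"x":-0.374,"y":-0.407,"z":0,"turn":1.206},{"x":-0.374,"y":-0.407,"z":0,"turn":1.206}]' 0.087 && 
python3 - <<'E'
from h import *
c=imaging.get_calibration('wrist'); im=imaging.read_camera('wrist'); cv2.imwrite('pics/w1.png',im[:,:,::-1])
o=env.get_obs();print(o['time_s'],o['tool_pos'],o['tool_rot'],o['force'])
im=im.copy()
cv2.polylines(im,[np.round(cv2.convexHull(proj(c,bk(.4325,.075,91.5,.016,10)).astype(np.float32))).astype(int)],True,(255,0,0),1)
cv2.imwrite('pics/w1o.png',im[:,:,::-1])
P=np.array([.433,.106,.03]);u=proj(c,P)[0];print(u)
n=comp(imaging.read_camera('wrist'),u);print(n.sum())
print(fit([(c,n)],[.433,.075,91],.016,10))
E
```

```text
time_s: 1.7
tool_pos: [0.4334, 0.1056, 0.2179]
tool_rot: [-180.0, -0.0, 91.5]
force: [-0.1, 0.2, -0.6]
grip_width: 0.0869
grasp_force: 0.0
1.75 [0.43304267 0.10652083 0.21785424] [-1.79977863e+02 -2.93018131e-02  9.16431267e+01] [-0.10494916  1.03864249 -0.13199403]
[258.75365049 173.39981352]
2190
(array([4.37831908e-01, 7.38586424e-02, 9.44046900e+01]), np.float64(0.7732870548913742))
```

View pics/w1o.png

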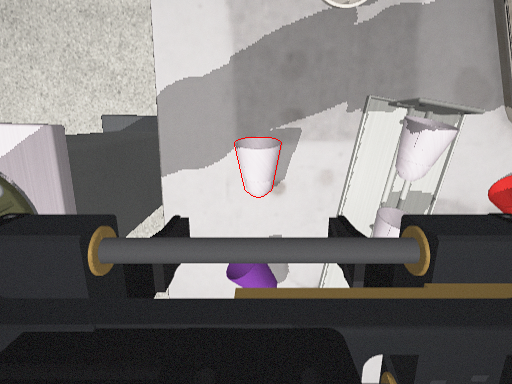

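The overlay in the wrist picture matches the silver beaker at (258,165), with its mouth at the top at y≈140. I'll descend and grip.

```bash
python3 -m crank '[{"x":-0.001,"y":0,"z":0.03,"turn":0},{"x":-0.002,"y":-0.001,"z":0.07,"turn":0},{"x":-0.002,"y":-0.001,"z":0.11,"turn":0},{"x":-0.002,"y":-0.001,"z":0.15,"turn":0},{"x":-0.002,"y":-0.001,"z":0.175,"turn":0},{"x":-0.002,"y":-0.001,"z":0.19,"turn":0},{"x":-0.002,"y":-0.001,"z":0.195,"turn":0},{"x":-0.002,"y":-0.001,"z":0.195,"turn":0}]' 0.087 && python3 -m crank '[{"x":0,"y":0,"z":0,"turn":0},{"x":0,"y":0,"z":0,"turn":0},{"x":0,"y":0,"z":0,"turn":0},{"x":0,"y":0,"z":0,"turn":0},{"x":0,"y":0,"z":0,"turn":0},{"x":0,"y":0,"z":0,"turn":0}]' 0.02 20
```

```text
time_s: 2.8
tool_pos: [0.4329, 0.1038, 0.0234]
tool_rot: [180.0, -0.0, 91.6]
force: [-0.1, -0.4, -0.6]
grip_width: 0.0871
grasp_force: 0.0
time_s: 3.55
tool_pos: [0.4326, 0.1034, 0.023]
tool_rot: [180.0, -0.0, 91.5]
force: [0.5, -0.3, -0.8]
grip_width: 0.0416
grasp_force: 18.6
```

```bash
python3 -m crank '[{"x":0,"y":0,"z":-0.01,"turn":0},{"x":0,"y":0,"z":-0.03,"turn":0},{"x":0,"y":0,"z":-0.06,"turn":0},{"x":0,"y":0,"z":-0.09,"turn":0},{"x":0,"y":0,"z":-0.11,"turn":0},{"x":0,"y":0,"z":-0.12,"turn":0},{"x":0,"y":0,"z":-0.12,"turn":0}]' && python3 - <<'E'
from h import *
c=imaging.get_calibration('wrist'); im=imaging.read_camera('wrist').copy();T=env.get_obs()['tool_pos']
sd=imaging.read_camera('side');d=imaging.get_calibration('side');u=proj(d,T)[0].astype(int);print(T,u)
# expected silhouette if beaker rode up rigidly
for k,col in ((0,(255,0,0)),):
    cv2.polylines(im,[np.round(cv2.convexHull(proj(c,bk(.4325,.075,91.5,.136,10)).astype(np.float32))).astype(int)],True,col,1)
b=sd[u[1]-60:u[1]+36,u[0]-64:u[0]+64]
cv2.imwrite('pics/g2.png',np.hstack([im[40:280,120:400],cv2.resize(b,(320,240),interpolation=cv2.INTER_CUBIC)])[:,:,::-1])
E
```

```text
time_s: 4.42
tool_pos: [0.4327, 0.1034, 0.1434]
tool_rot: [179.9, -0.0, 91.5]
force: [0.0, 1.6, -0.8]
grip_width: 0.042
grasp_force: 18.5
[0.43223558 0.10321866 0.14269656] [190 166]
```

View pics/g2.png

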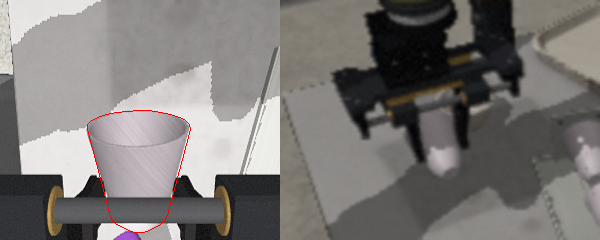

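The beaker is held as predicted: in the left half of the picture the mouth rim at (138,125) fits the red outline. Now I carry it over the rack's open end.

```bash
python3 -m crank '[{"x":-0.01,"y":0.01,"z":0,"turn":0.01},{"x":-0.03,"y":0.025,"z":0,"turn":0.03},{"x":-0.055,"y":0.048,"z":0,"turn":0.05},{"x":-0.08,"y":0.07,"z":0,"turn":0.07},{"x":-0.105,"y":0.09,"z":0,"turn":0.1},{"x":-0.13,"y":0.112,"z":0,"turn":0.12},{"x":-0.155,"y":0.133,"z":0,"turn":0.145},{"x":-0.175,"y":0.15,"z":0.01,"turn":0.16},{"x":-0.184,"y":0.157,"z":0.02,"turn":0.169},{"x":-0.184,"y":0.157,"z":0.03,"turn":0.169},{"x":-0.184,"y":0.157,"z":0.03,"turn":0.169}]' && python3 - <<'E'
from h import *
c=imaging.get_calibration('wrist'); im=imaging.read_camera('wrist').copy()
a=np.radians(81.8);u=np.array([np.cos(a),np.sin(a),0]);n=np.array([u[1],-u[0],0]);O=np.array([.608,.0147,0])
def L(pts,col): cv2.polylines(im,[np.round(proj(c,np.array(pts))).astype(int)],False,col,1)
z=np.array([0,0,1])
for s in (-.012,.012): L([O+s*n+y*u+.024*z for y in np.linspace(-.05,.167,9)],(0,255,0))
L([O-.037*n+.167*u+.079*z,O+.037*n+.167*u+.079*z],(255,0,0))
L([O-.065*n-.185*u+.012*z,O-.065*n+.185*u+.012*z,O+.065*n+.185*u+.012*z,O+.065*n-.185*u+.012*z],(0,0,255))
for y in(-.031,.092):
  p=O+y*u;h=cv2.convexHull(proj(c,bk(p[0],p[1],81.8,.036,13)).astype(np.float32));cv2.polylines(im,[np.round(h).astype(int)],True,(255,0,255),1)
cv2.imwrite('pics/w3.png',cv2.resize(im[:290],(800,453))[:,:,::-1])
E
```

```text
time_s: 5.9
tool_pos: [0.593, -0.0753, 0.1115]
tool_rot: [-179.8, -0.0, 81.9]
force: [-0.7, 0.0, -0.5]
grip_width: 0.0422
grasp_force: 18.5
```

View pics/w3.png

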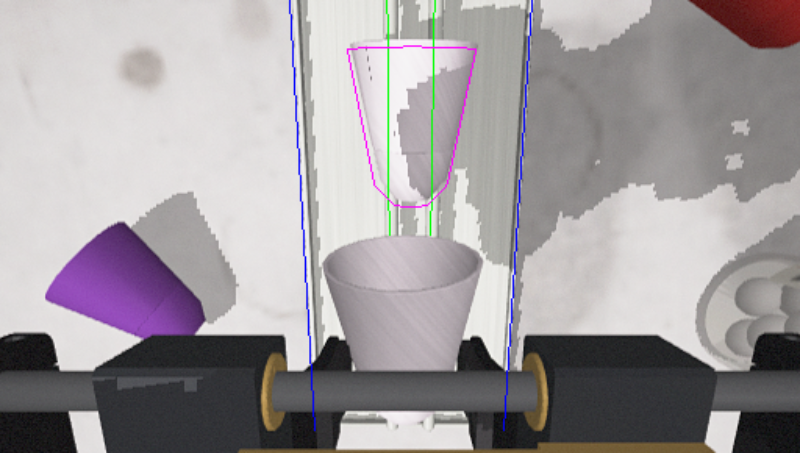

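The mid beaker at (412,125) fits the overlay to about 2 px, but the tray edges look about 8 px to the right of my prediction. I'll check the rods numerically.

```bash
python3 - <<'E'
from h import *
c=imaging.get_calibration('wrist'); ims=np.mean([imaging.read_camera('wrist').astype(float) for _ in range(3)],0)
a=np.radians(81.8);u=np.array([np.cos(a),np.sin(a),0]);n=np.array([u[1],-u[0],0]);O=np.array([.608,.0147,0])
for r in (138,144):
    print(r,'rods pred',[proj(c,O+s*n-.045*u+[0,0,.024])[0].round(1) for s in(-.012,.012)])
    print([int(v) for v in ims[r,185:345].mean(1)])
E
```

```text
138 rods pred [array([248. , 144.5]), array([274.3, 144.5])]
[229, 230, 231, 231, 231, 231, 231, 230, 221, 241, 230, 148, 107, 148, 172, 171, 166, 189, 234, 232, 231, 230, 229, 228, 229, 229, 231, 233, 235, 231, 229, 229, 230, 232, 232, 230, 230, 231, 232, 231, 231, 228, 229, 228, 230, 229, 230, 233, 232, 231, 233, 233, 233, 233, 229, 227, 232, 234, 233, 227, 208, 222, 231, 234, 230, 221, 202, 162, 174, 212, 169, 170, 170, 172, 173, 171, 175, 175, 175, 216, 232, 232, 233, 233, 234, 218, 206, 215, 229, 234, 232, 225, 211, 174, 175, 200, 171, 171, 172, 173, 175, 175, 178, 173, 169, 215, 236, 233, 232, 232, 233, 235, 233, 232, 234, 234, 232, 231, 229, 230, 223, 203, 169, 170, 171, 173, 171, 171, 175, 174, 173, 172, 170, 168, 166, 167, 169, 168, 171, 169, 162, 120, 96, 141, 167, 156, 144, 142, 143, 145, 145, 144, 144, 144, 143, 142, 142, 142, 143, 141]
144 rods pred [array([248. , 144.5]), array([274.3, 144.5])]
[228, 228, 229, 228, 230, 227, 228, 228, 222, 234, 237, 187, 101, 131, 171, 169, 168, 212, 232, 233, 232, 231, 229, 228, 228, 228, 230, 232, 235, 232, 230, 229, 231, 231, 232, 231, 230, 232, 233, 231, 232, 230, 228, 229, 229, 230, 230, 233, 232, 232, 233, 233, 234, 233, 231, 228, 232, 234, 233, 227, 214, 221, 231, 235, 231, 221, 203, 163, 172, 234, 238, 191, 170, 172, 173, 173, 175, 177, 177, 171, 192, 236, 234, 233, 233, 221, 194, 218, 231, 234, 231, 224, 207, 168, 170, 177, 173, 172, 173, 176, 173, 175, 177, 173, 214, 235, 234, 231, 232, 232, 233, 235, 233, 233, 234, 233, 233, 231, 229, 230, 232, 205, 192, 168, 170, 171, 170, 172, 174, 176, 171, 172, 170, 169, 166, 166, 166, 169, 172, 169, 143, 103, 114, 156, 172, 145, 135, 140, 140, 141, 142, 139, 141, 139, 139, 140, 141, 143, 142, 144]
```

The rods measure at px 248.5 and 274.5 against 248.0 and 274.3 predicted, so the rack pose is good. I lower the beaker with a 2 mm sideways correction.

```bash
python3 -m crank '[{"x":0,"y":0.001,"z":0.01,"turn":0},{"x":0,"y":0.002,"z":0.025,"turn":0},{"x":0,"y":0.002,"z":0.04,"turn":0},{"x":0,"y":0.002,"z":0.052,"turn":0},{"x":0,"y":0.002,"z":0.06,"turn":0},{"x":0,"y":0.002,"z":0.064,"turn":0},{"x":0,"y":0.002,"z":0.066,"turn":0},{"x":0,"y":0.002,"z":0.066,"turn":0}]' && python3 -m crank '[{"x":0,"y":0,"z":0.001,"turn":0},{"x":0,"y":0,"z":0.002,"turn":0},{"x":0,"y":0,"z":0.002,"turn":0}]'
```

```text
time_s: 7.1
tool_pos: [0.5966, -0.0767, 0.0472]
tool_rot: [180.0, -0.0, 81.9]
force: [0.4, -0.1, -0.9]
grip_width: 0.0421
grasp_force: 18.5
time_s: 7.48
tool_pos: [0.5964, -0.0766, 0.045]
tool_rot: [180.0, -0.0, 81.9]
force: [0.3, 0.2, -0.3]
grip_width: 0.0423
grasp_force: 18.5
```

```bash
python3 -m crank '[{"x":0,"y":0,"z":0.001,"turn":0},{"x":0,"y":0,"z":0.002,"turn":0},{"x":0,"y":0,"z":0.002,"turn":0}]' && python3 -m crank '[{"x":0,"y":0,"z":0,"turn":0},{"x":0,"y":0,"z":0,"turn":0},{"x":0,"y":0,"z":0,"turn":0},{"x":0,"y":0,"z":0,"turn":0},{"x":0,"y":0,"z":0,"turn":0},{"x":0,"y":0,"z":0,"turn":0}]' 0.075 && python3 -m crank '[{"x":0,"y":0,"z":-0.02,"turn":0},{"x":0,"y":0,"z":-0.05,"turn":0},{"x":0,"y":0,"z":-0.09,"turn":0},{"x":0,"y":0,"z":-0.12,"turn":0},{"x":0,"y":0,"z":-0.13,"turn":0},{"x":-0.03,"y":0,"z":-0.13,"turn":0},{"x":-0.07,"y":0,"z":-0.13,"turn":0},{"x":-0.09,"y":0,"z":-0.13,"turn":0},{"x":-0.095,"y":0,"z":-0.13,"turn":0}]' && python3 - <<'E'
from h import *
c=imaging.get_calibration('wrist'); im=imaging.read_camera('wrist').copy()
sd=imaging.read_camera('side')
a=np.radians(81.8);u=np.array([np.cos(a),np.sin(a),0]);O=np.array([.608,.0147,0])
for y in(-.121,-.031):
  p=O+y*u;h=cv2.convexHull(proj(c,bk(p[0],p[1],81.8,.036,13)).astype(np.float32));cv2.polylines(im,[np.round(h).astype(int)],True,(255,0,255),1)
b=cv2.resize(sd[140:260,200:320],(384,384),interpolation=cv2.INTER_CUBIC)
cv2.imwrite('pics/p4.png',np.hstack([im[:,80:480],b])[:,:,::-1])
E
```

```text
time_s: 7.85
tool_pos: [0.5966, -0.0768, 0.0441]
tool_rot: [180.0, -0.0, 81.9]
force: [-2.1, 0.0, 6.4]
grip_width: 0.0422
grasp_force: 19.5
time_s: 8.6
tool_pos: [0.5964, -0.0767, 0.0429]
tool_rot: [180.0, -0.0, 81.9]
force: [0.0, 0.8, -0.3]
grip_width: 0.0746
grasp_force: 0.0
time_s: 9.72
tool_pos: [0.582, -0.1725, 0.1727]
tool_rot: [-180.0, 0.0, 81.7]
force: [-1.4, 0.4, 0.1]
grip_width: 0.0754
grasp_force: 0.0
```

View pics/p4.png

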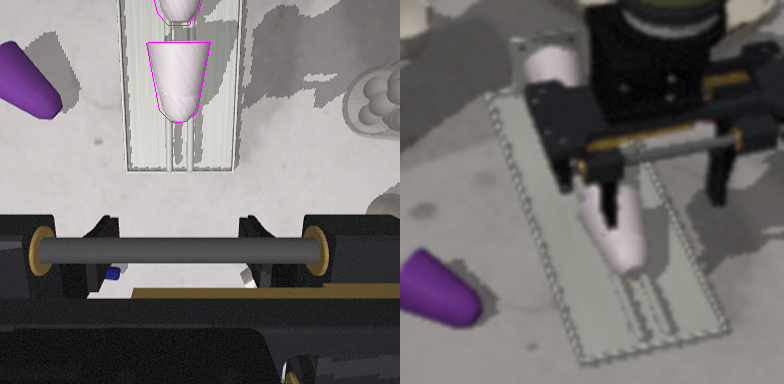

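Both the loose beaker (180,80) and the mid base (178,20) match the overlay, so it was placed at rack y ≈ -0.121, free, with a gap. I close the fingers, drop in behind it and push.

```bash
python3 -m crank '[{"x":0,"y":-0.001,"z":0.03,"turn":0},{"x":0,"y":-0.001,"z":0.07,"turn":0},{"x":0,"y":-0.001,"z":0.1,"turn":0},{"x":0,"y":-0.001,"z":0.118,"turn":0},{"x":0,"y":-0.001,"z":0.124,"turn":0},{"x":0.01,"y":-0.001,"z":0.124,"turn":0},{"x":0.02,"y":-0.001,"z":0.124,"turn":0},{"x":0.03,"y":-0.001,"z":0.124,"turn":0},{"x":0.04,"y":-0.001,"z":0.124,"turn":0},{"x":0.045,"y":-0.001,"z":0.124,"turn":0}]' 0 20 && python3 -m crank '[{"x":0.006,"y":0,"z":0,"turn":0},{"x":0.012,"y":0,"z":0,"turn":0},{"x":0.018,"y":0,"z":0,"turn":0},{"x":0.024,"y":0,"z":0,"turn":0},{"x":0.03,"y":0,"z":0,"turn":0},{"x":0.036,"y":0,"z":0,"turn":0},{"x":0.042,"y":0,"z":0,"turn":0},{"x":0.048,"y":0,"z":0,"turn":0},{"x":0.054,"y":0,"z":0,"turn":0},{"x":0.06,"y":0,"z":0,"turn":0}]'
```

```text
time_s: 11.08
tool_pos: [0.5887, -0.1247, 0.0491]
tool_rot: [180.0, -0.0, 81.9]
force: [0.5, -0.2, -0.2]
grip_width: 0.0005
grasp_force: 0.0
time_s: 12.32
tool_pos: [0.5969, -0.0663, 0.049]
tool_rot: [180.0, -0.0, 81.9]
force: [0.0, -1.3, 0.8]
grip_width: 0.0006
grasp_force: 0.5
```

```bash
python3 -m crank '[{"x":0.005,"y":0,"z":0,"turn":0},{"x":0.01,"y":0,"z":0,"turn":0},{"x":0.015,"y":0,"z":0,"turn":0},{"x":0.02,"y":0,"z":0,"turn":0},{"x":0.025,"y":0,"z":0,"turn":0},{"x":0.03,"y":0,"z":0,"turn":0},{"x":0.035,"y":0,"z":0,"turn":0},{"x":0.04,"y":0,"z":0,"turn":0},{"x":0.045,"y":0,"z":0,"turn":0},{"x":0.05,"y":0,"z":0,"turn":0}]' && python3 -m crank '[{"x":0.005,"y":0,"z":0,"turn":0},{"x":0.01,"y":0,"z":0,"turn":0},{"x":0.015,"y":0,"z":0,"turn":0},{"x":0.02,"y":0,"z":0,"turn":0},{"x":0.025,"y":0,"z":0,"turn":0},{"x":0.03,"y":0,"z":0,"turn":0},{"x":0.035,"y":0,"z":0,"turn":0},{"x":0.04,"y":0,"z":0,"turn":0},{"x":0.04,"y":0,"z":0,"turn":0}]'
```

```text
time_s: 13.58
tool_pos: [0.604, -0.0167, 0.049]
tool_rot: [180.0, -0.0, 81.9]
force: [-0.8, -1.5, 0.7]
grip_width: 0.0009
grasp_force: 0.7
time_s: 14.7
tool_pos: [0.6097, 0.0236, 0.049]
tool_rot: [180.0, -0.1, 81.9]
force: [0.2, -0.6, 0.3]
grip_width: 0.0004
grasp_force: 0.5
```

```bash
python3 -m crank '[{"x":0.003,"y":0,"z":0,"turn":0},{"x":0.006,"y":0,"z":0,"turn":0},{"x":0.009,"y":0,"z":0,"turn":0},{"x":0.012,"y":0,"z":0,"turn":0},{"x":0.012,"y":0,"z":0,"turn":0}]' && python3 -m crank '[{"x":0.002,"y":0,"z":0,"turn":0},{"x":0.004,"y":0,"z":0,"turn":0},{"x":0.006,"y":0,"z":0,"turn":0},{"x":0.006,"y":0,"z":0,"turn":0}]'
```

```text
time_s: 15.32
tool_pos: [0.6113, 0.035, 0.049]
tool_rot: [180.0, -0.0, 81.9]
force: [0.0, -1.9, -0.1]
grip_width: 0.0004
grasp_force: 0.7
time_s: 15.82
tool_pos: [0.6121, 0.0407, 0.0489]
tool_rot: [180.0, -0.0, 81.9]
force: [0.3, -2.3, 1.0]
grip_width: 0.0008
grasp_force: 0.9
```

```bash
python3 - <<'E'
from h import *
im=imaging.read_camera('wrist');sd=imaging.read_camera('side')
b=cv2.resize(sd[125:245,190:310],(384,384),interpolation=cv2.INTER_CUBIC)
cv2.imwrite('pics/n5.png',np.hstack([im[:,60:460],b])[:,:,::-1])
E
```

```text
(no output)
```

View pics/n5.png

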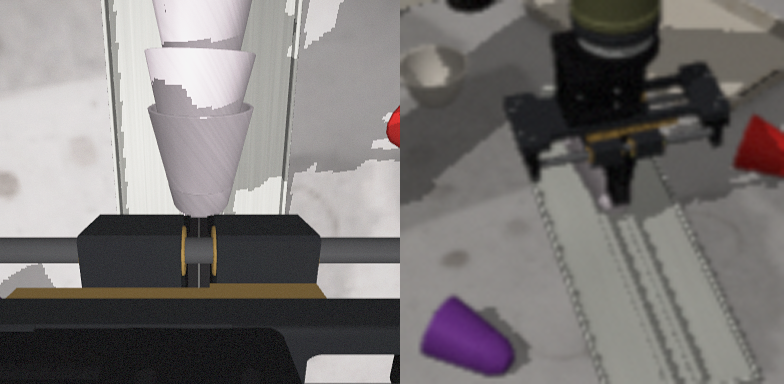

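The wrist view shows the row nesting, with rims at y=110 and 48 (left half), but not yet home. I keep pushing.

```bash
python3 -m crank '[{"x":0.002,"y":0,"z":0,"turn":0},{"x":0.004,"y":0,"z":0,"turn":0},{"x":0.006,"y":0,"z":0,"turn":0},{"x":0.006,"y":0,"z":0,"turn":0}]' && python3 -m crank '[{"x":0.001,"y":0,"z":0,"turn":0},{"x":0.002,"y":0,"z":0,"turn":0},{"x":0.002,"y":0,"z":0,"turn":0}]'
```

```text
time_s: 16.42
tool_pos: [0.613, 0.0467, 0.049]
tool_rot: [180.0, -0.0, 81.9]
force: [-0.9, -2.1, 0.5]
grip_width: 0.0002
grasp_force: 0.9
time_s: 16.8
tool_pos: [0.6132, 0.0483, 0.049]
tool_rot: [180.0, -0.0, 81.9]
force: [0.1, -2.4, 0.9]
grip_width: 0.0008
grasp_force: 1.1
```

```bash
python3 -m crank '[{"x":0.001,"y":0,"z":0,"turn":0},{"x":0.002,"y":0,"z":0,"turn":0},{"x":0.003,"y":0,"z":0,"turn":0},{"x":0.003,"y":0,"z":0,"turn":0}]' && python3 -m crank '[{"x":0.001,"y":0,"z":0,"turn":0},{"x":0.002,"y":0,"z":0,"turn":0},{"x":0.003,"y":0,"z":0,"turn":0},{"x":0.003,"y":0,"z":0,"turn":0}]'
```

```text
time_s: 17.3
tool_pos: [0.6137, 0.0514, 0.049]
tool_rot: [180.0, -0.0, 81.9]
force: [-0.4, -2.5, 0.4]
grip_width: 0.0004
grasp_force: 1.1
time_s: 17.8
tool_pos: [0.6141, 0.0543, 0.049]
tool_rot: [180.0, -0.0, 81.9]
force: [-0.1, -2.4, 1.1]
grip_width: 0.0006
grasp_force: 1.1
```

```bash
python3 -m crank '[{"x":0.001,"y":0,"z":0,"turn":0},{"x":0.002,"y":0,"z":0,"turn":0},{"x":0.003,"y":0,"z":0,"turn":0},{"x":0.003,"y":0,"z":0,"turn":0}]' && python3 -m crank '[{"x":0.001,"y":0,"z":0,"turn":0},{"x":0.002,"y":0,"z":0,"turn":0},{"x":0.002,"y":0,"z":0,"turn":0}]' 
python3 - <<'E'
from h import *
im=imaging.read_camera('wrist');sd=imaging.read_camera('side')
b=cv2.resize(sd[125:245,190:310],(384,384),interpolation=cv2.INTER_CUBIC)
cv2.imwrite('pics/n6.png',np.hstack([im[:,60:460],b])[:,:,::-1])
E
```

```text
time_s: 18.3
tool_pos: [0.6146, 0.0573, 0.049]
tool_rot: [180.0, -0.0, 81.9]
force: [-1.0, -2.5, 0.6]
grip_width: 0.0004
grasp_force: 1.2
time_s: 18.68
tool_pos: [0.6148, 0.0592, 0.049]
tool_rot: [180.0, -0.0, 81.9]
force: [0.0, -3.0, 1.7]
grip_width: 0.0003
grasp_force: 1.2
```

View pics/n6.png

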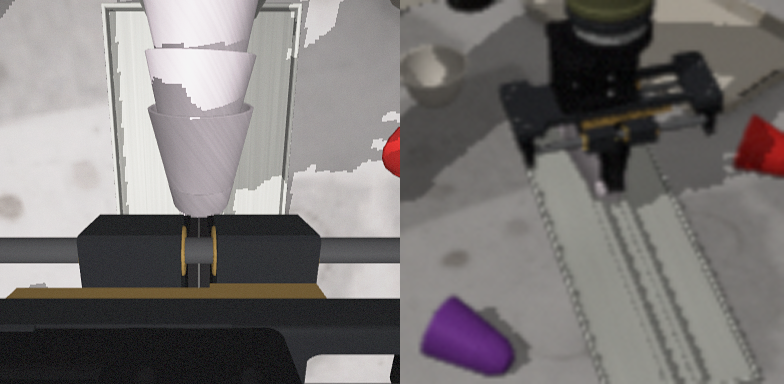

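The rims are still about 36 mm apart and the plate has not been reached, since the force is only 3 N. I keep going and watch the force.

```bash
for i in 1 ; do python3 -m crank '[{"x":0.001,"y":0,"z":0,"turn":0},{"x":0.002,"y":0,"z":0,"turn":0},{"x":0.003,"y":0,"z":0,"turn":0},{"x":0.003,"y":0,"z":0,"turn":0}]' && python3 -m crank '[{"x":0.001,"y":0,"z":0,"turn":0},{"x":0.002,"y":0,"z":0,"turn":0},{"x":0.003,"y":0,"z":0,"turn":0},{"x":0.003,"y":0,"z":0,"turn":0}]'; done
```

```text
time_s: 19.27
tool_pos: [0.6153, 0.0604, 0.0491]
tool_rot: [180.0, 0.1, 81.8]
force: [-0.9, -5.7, 2.4]
grip_width: 0.0004
grasp_force: 2.7
time_s: 19.77
tool_pos: [0.6157, 0.0609, 0.0492]
tool_rot: [180.0, 0.3, 81.7]
force: [-0.3, -9.4, 3.7]
grip_width: 0.0006
grasp_force: 4.4
```

```bash
python3 -m crank '[{"x":0.001,"y":0,"z":0,"turn":0},{"x":0.002,"y":0,"z":0,"turn":0},{"x":0.002,"y":0,"z":0,"turn":0},{"x":0.002,"y":0,"z":0,"turn":0}]' && python3 -m crank '[{"x":0.001,"y":0,"z":0,"turn":0},{"x":0.002,"y":0,"z":0,"turn":0},{"x":0.002,"y":0,"z":0,"turn":0},{"x":0.002,"y":0,"z":0,"turn":0}]'
```

```text
time_s: 20.27
tool_pos: [0.6159, 0.0611, 0.0493]
tool_rot: [180.0, 0.4, 81.7]
force: [-2.0, -12.3, 4.3]
grip_width: 0.0008
grasp_force: 5.6
time_s: 20.78
tool_pos: [0.6162, 0.0613, 0.0495]
tool_rot: [179.9, 0.5, 81.6]
force: [-2.3, -14.5, 4.6]
grip_width: 0.0003
grasp_force: 6.9
```

```bash
python3 - <<'E'
from h import *
c=imaging.get_calibration('wrist');T=env.get_obs()['tool_pos']
im=imaging.read_camera('wrist');cv2.imwrite('pics/w7.png',im[:,:,::-1])
ref=cv2.imread('pics/n6.png')[:,:400]; g=cv2.cvtColor(im[:,60:460],cv2.COLOR_RGB2GRAY)
for nm,G in (('n6',cv2.cvtColor(ref,cv2.COLOR_BGR2GRAY)),('now',g)):
    print(nm,'col200',[int(v) for v in G[0:130:2,196:204].mean(1)])
a=np.radians(81.8);u=np.array([np.cos(a),np.sin(a),0])
for y0 in(.0095,.0115):
  for lab,s,dz,ri in[('loose',0,0,13),('mid26',.0255,.005,13),('mid26r',.0253,.003,13),('mid33',.0325,.005,13),('mid38',.037,.003,13)]:
    p=T+(y0+s)*u; q=proj(c,bk(p[0],p[1],81.8,.036+dz,ri)); m=q[48:]
    side=m[[np.argmin(m[:,0]),np.argmax(m[:,0])]]-[60,0]
    print(y0,lab,'base row',q[:24,1].max().round(),'rim sides',side.round().tolist(),'rim rows',m[:,1].min().round(),m[:,1].max().round())
E
```

```text
n6 col200 [238, 238, 237, 238, 238, 239, 239, 239, 239, 239, 240, 239, 239, 239, 239, 239, 238, 239, 239, 238, 238, 239, 241, 179, 163, 245, 242, 242, 242, 242, 243, 242, 243, 242, 242, 242, 241, 241, 241, 240, 240, 240, 240, 240, 240, 240, 240, 240, 240, 239, 239, 239, 239, 229, 194, 183, 170, 172, 164, 206, 170, 172, 172, 172, 172]
now col200 [239, 239, 239, 238, 238, 238, 237, 237, 237, 237, 238, 238, 238, 238, 239, 239, 239, 239, 238, 238, 238, 238, 237, 232, 212, 203, 160, 240, 240, 240, 240, 240, 240, 241, 241, 241, 241, 241, 240, 240, 240, 239, 238, 238, 237, 238, 238, 238, 238, 238, 238, 239, 234, 223, 177, 172, 172, 172, 172, 167, 171, 171, 172, 173, 174]
0.0095 loose base row 216.0 rim sides [[145.0, 101.0], [253.0, 100.0]] rim rows 90.0 109.0
0.0095 mid26 base row 179.0 rim sides [[141.0, 46.0], [258.0, 45.0]] rim rows 45.0 46.0
0.0095 mid26r base row 179.0 rim sides [[141.0, 47.0], [257.0, 47.0]] rim rows 47.0 48.0
0.0095 mid33 base row 168.0 rim sides [[140.0, 30.0], [258.0, 30.0]] rim rows 27.0 33.0
0.0095 mid38 base row 160.0 rim sides [[140.0, 21.0], [258.0, 21.0]] rim rows 17.0 26.0
0.0115 loose base row 213.0 rim sides [[145.0, 97.0], [254.0, 96.0]] rim rows 87.0 104.0
0.0115 mid26 base row 176.0 rim sides [[140.0, 41.0], [258.0, 41.0]] rim rows 41.0 42.0
0.0115 mid26r base row 176.0 rim sides [[141.0, 43.0], [257.0, 42.0]] rim rows 42.0 43.0
0.0115 mid33 base row 164.0 rim sides [[140.0, 26.0], [259.0, 25.0]] rim rows 22.0 29.0
0.0115 mid38 base row 157.0 rim sides [[140.0, 17.0], [258.0, 16.0]] rim rows 11.0 22.0
```

A 26 mm spacing predicts about 63 px between the rims and I observe about 64, so the row is stalled home at 14.5 N. I back off and verify.

```bash
python3 -m crank '[{"x":-0.006,"y":0,"z":0,"turn":0},{"x":-0.015,"y":0,"z":0,"turn":0},{"x":-0.03,"y":0,"z":0,"turn":0},{"x":-0.05,"y":0,"z":0,"turn":0},{"x":-0.06,"y":0,"z":-0.03,"turn":0},{"x":-0.06,"y":0,"z":-0.07,"turn":0},{"x":-0.06,"y":0,"z":-0.11,"turn":0},{"x":-0.06,"y":0,"z":-0.14,"turn":0},{"x":-0.06,"y":0,"z":-0.15,"turn":0},{"x":-0.06,"y":0,"z":-0.15,"turn":0}]' && python3 - <<'E'
from h import *
c=imaging.get_calibration('wrist'); im=imaging.read_camera('wrist').copy()
a=np.radians(81.8);u=np.array([np.cos(a),np.sin(a),0])
p0=np.array([.6162,.0613,0])+.0105*u
for k,z in((0,.036),(1,.039),(2,.036)):
  p=p0+k*.0255*u;h=cv2.convexHull(proj(c,bk(p[0],p[1],81.8,z,13)).astype(np.float32));cv2.polylines(im,[np.round(h).astype(int)],True,((255,0,0),(0,255,0),(0,0,255))[k],1)
cv2.imwrite('pics/f8.png',cv2.resize(im[0:230,150:400],(652,600),interpolation=cv2.INTER_CUBIC)[:,:,::-1])
E
```

```text
time_s: 22.08
tool_pos: [0.6076, 0.0092, 0.1988]
tool_rot: [180.0, -0.0, 81.8]
force: [0.1, 0.2, -0.8]
grip_width: 0.0003
grasp_force: 0.0
```

View pics/f8.png

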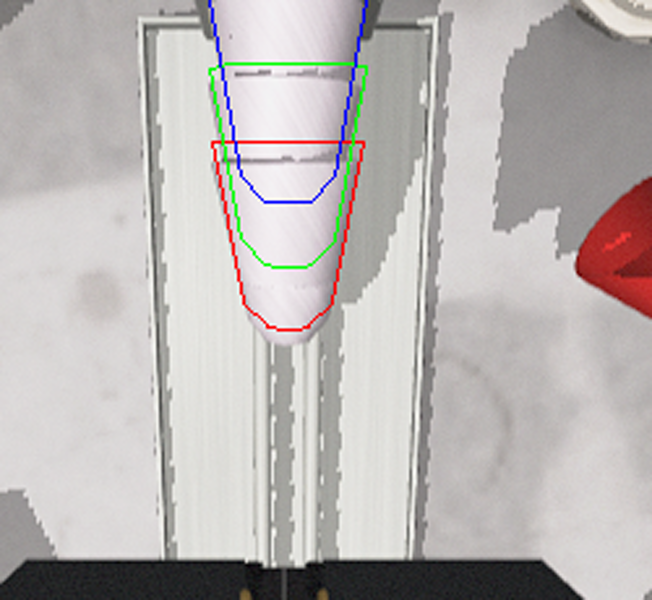

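The loose rim is at (290,159), the mid rim at (295,72) and the loose base at (287,343). The row is straight on the rods, but the end's mouth and the plate are out of frame. I shift the camera forward and read the rim rows numerically.

```bash
python3 -m crank '[{"x":0.015,"y":0,"z":-0.01,"turn":0},{"x":0.04,"y":0,"z":-0.02,"turn":0},{"x":0.07,"y":0,"z":-0.03,"turn":0},{"x":0.09,"y":0,"z":-0.03,"turn":0},{"x":0.1,"y":0,"z":-0.03,"turn":0},{"x":0.1,"y":0,"z":-0.03,"turn":0},{"x":0.1,"y":0,"z":-0.03,"turn":0}]' && python3 - <<'E'
from h import *
c=imaging.get_calibration('wrist'); I=[imaging.read_camera('wrist') for _ in range(2)];im=np.mean(I,0); cv2.imwrite('pics/f9.png',I[0][:,:,::-1])
g=im.mean(2)
a=np.radians(81.8);u=np.array([np.cos(a),np.sin(a),0]);n=np.array([u[1],-u[0],0]);O=np.array([.608,.0147,0])
for y in(.163,.167,.171):print('plate top',y,proj(c,O+y*u+[0,0,.079])[0].round(1))
print('tray corners',[proj(c,O+s*n+.185*u+[0,0,.012])[0].round(1).tolist() for s in(-.065,.065)])
for y in(.037,.042,.047):
  for k in(0,1,2):
    p=O+(y+k*.0255)*u;b=bk(p[0],p[1],81.8,.037,13);m=b[48:];top=proj(c,m[np.argmax(m[:,2])])[0];q=proj(c,b[:24])
    print(y,k,'rimtop',top.round(1),'base row',q[:,1].max().round(1))
col=int(proj(c,O+.05*u+[0,0,.06])[0][0]);print('col',col)
for r in range(20,230,6): print(r,[int(v) for v in g[r:r+6,col-3:col+4].mean(1)],end=' ')
print()
for r in(60,65,70,75,80,85,90,95,100,110,120,130): print(r,[int(v) for v in g[r,170:350:6]])
E
```

```text
time_s: 23.0
tool_pos: [0.6217, 0.107, 0.2287]
tool_rot: [-180.0, 0.1, 81.8]
force: [0.4, -0.5, -0.7]
grip_width: 0.0004
grasp_force: 0.0
plate top 0.163 [258.7 117.9]
plate top 0.167 [258.7 114.1]
plate top 0.171 [258.7 110.3]
tray corners [[209.4, 101.0], [308.0, 100.8]]
0.037 0 rimtop [258.8 174.2] base row 217.5
0.037 1 rimtop [258.8 151.9] base row 199.1
0.037 2 rimtop [258.8 128.7] base row 180.1
0.042 0 rimtop [258.8 169.9] base row 213.9
0.042 1 rimtop [258.8 147.4] base row 195.4
0.042 2 rimtop [258.8 124.1] base row 176.3
0.047 0 rimtop [258.8 165.6] base row 210.4
0.047 1 rimtop [258.8 142.9] base row 191.7
0.047 2 rimtop [258.7 119.4] base row 172.4
col 258
20 [178, 190, 199, 201, 212, 217] 26 [215, 215, 215, 215, 215, 215] 32 [215, 215, 215, 214, 214, 214] 38 [214, 214, 214, 214, 214, 214] 44 [215, 215, 215, 214, 214, 214] 50 [214, 215, 215, 215, 215, 214] 56 [214, 215, 214, 214, 214, 214] 62 [214, 214, 213, 212, 212, 210] 68 [210, 209, 208, 208, 208, 208] 74 [207, 207, 207, 207, 207, 206] 80 [199, 187, 179, 168, 161, 150] 86 [145, 140, 141, 141, 143, 142] 92 [142, 140, 
[... 1928 characters left out ...]
 130, 145, 155, 157, 159, 160, 157, 156, 158, 153, 180, 207, 209, 213, 213, 205]
100 [189, 191, 190, 193, 188, 191, 187, 200, 193, 193, 216, 220, 223, 221, 223, 221, 216, 221, 221, 220, 218, 155, 156, 204, 224, 215, 217, 215, 216, 213]
110 [188, 195, 189, 189, 194, 197, 192, 229, 230, 231, 227, 208, 214, 220, 223, 222, 213, 209, 191, 159, 170, 170, 166, 236, 224, 219, 219, 218, 216, 216]
120 [196, 185, 192, 194, 191, 193, 195, 239, 234, 230, 227, 222, 228, 240, 244, 240, 234, 217, 172, 177, 169, 171, 166, 204, 219, 222, 221, 220, 218, 217]
130 [192, 192, 197, 200, 195, 193, 196, 235, 232, 228, 227, 120, 231, 242, 244, 240, 234, 213, 141, 179, 171, 171, 165, 135, 220, 222, 222, 221, 220, 220]
```

The rim tops are at rows 110, 136 and 161, so the spacings are equal at about 27 mm each. The end's lower rim is at the plate (row ~104), so the row is home. Handing in.

```bash
python3 -c "
from cell import env
print(env.sign_off())"
```

```text
the job is handed in; nothing more can be done
None
```

I laid the loose beaker on the rods behind the other two and let go of it about 20 mm short of the next one. I then pushed the row until it stalled at about 14.5 N against the end plate; the camera shows about 27 mm between beakers, which is home. The job is handed in at 23 s, and the hand-in returned no verdict.

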